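Refit the washed hob knob and hold it pressed

TASK

The black knob of the table-top gas hob has been washed and is drying on the wooden peg stand. Draw it straight up off the peg, turn it so that the flat in its bore matches the flat on the hob's bare spindle, push it fully home on the spindle, then press knob and spindle right in, as for lighting the burner, and finish still holding the knob pressed in: do not let go. Leave the two shakers beside the stand and the small tin where they are.

Things in the scene. Friction and masses are not known exactly. Their poses are not given: they have to be found in the camera images.
- knob_grip (a point): Black cooker knob, about 60 g, 46.5 mm high: round skirt 46 mm across, 19 mm high; on it a grip bar 42 mm long (knob's x), 16 mm wide (y), 28 mm high. Point on the knob's axis, 32 mm above its underside, 14 mm below the bar's top. z up along the axis; a white pointer line on the bar marks +x. At first it stands on the drying stand, pointer within 45 degrees of straight away from the robot.
- knob_bore (a point): Blind (upper) end of the knob's bore, on its axis, 16 mm above its underside and 16 mm below the grip point; axes as the knob's. The bore opens below, 14 mm in diameter, its flat on the pointer side (+x), 3.5 mm off the axis. It fits when knob x and spindle x point the same way, with about 1 mm play (8 degrees). Fully home, this point touches the spindle's tip.
- spindle_tip (a point): Top centre of the hob's bare upright steel spindle: 12 mm in diameter, one flat 2.5 mm off the axis, chamfered, 28 mm above the hob's plate. z up; +x: the side the flat faces (red mark on spindle and disc), within 45 degrees of straight away from the robot. Stiff to turn. Goes down 5 mm to a stop against a spring: 6 N to start, 12 N at the stop. The point moves with it.
- spindle_press (a joint): How far the spindle is pushed in, in m: 0 = out (rest), 0.005 = at its stop. Springs back when let go.
- hob: White table-top gas hob, one burner, fixed: 240 mm deep (its x), 280 mm wide (y), steel top plate 60 mm above the worktop. Origin: centre of its underside; x to its back. The spindle stands 80 mm in front of the centre (-x). Burner centre 36 mm behind it (+x), with a grey pan support 19.5 mm high above the plate, reaching 78 mm out from the burner's centre.
- stand: Turned wooden drying stand, fixed. Origin: centre of its underside, on the worktop. Foot 84 mm in diameter; round collar 48 mm in diameter, its top 50 mm above the worktop, carries the knob; from it a steel pin 5.6 mm in diameter stands 14 mm up into the knob's bore. The knob turns freely on it. A tall blue bin fills the worktop right of the stand from about y = -0.46 m on.
- salt_shaker_mid (a point): Shaker with dark filling and grey cap, 44 mm in diameter, 90 mm tall, loose, behind the stand; point half-way up. Leave alone.
- pepper_shaker_mid (a point): Shaker with white filling and grey cap, 44 mm in diameter, 90 mm tall, loose, in front of the stand; point half-way up. Leave alone.
- tin_small_mid (a point): Small green and gold tin, 57 mm in diameter, 72 mm tall, loose, left of the hob; point half-way up. Leave alone.
Things that resemble listed ones, but are neither listed nor needed, are in the scene too. There is more than one size of the part that bears knob_grip; the job needs the smallest.

How it is judged:
By the outcome, as a careful person would: the job done as asked, in the order asked, and still so for the second after the job is handed in, while the arm keeps its last pose, push and grip.
It also fails if it takes over 42 s, if anything falls off the work surface, if the arm or the gripper's body presses on something with over 40 N, if the wrist force passes 120 N, or if a joint passes its speed limit or range.

ROBOT

A 7-joint arm with a two-finger parallel gripper is mounted at the origin on a cart in front of the work surface, level with it; the furniture and walls round the work are solid. World frame = base frame: x ahead of the robot, y to its left, z up, the work surface at z = 0. Lengths are in m, angles in rad, forces in N, time in s.
With the tool pointing down it reaches from about 0.425 to 0.925 m from the base axis. Payload 6.8 kg.
Tool frame: the origin (TCP) lies on the mounting face of the last link; the fingertips stand 173 mm ahead of it and the grasp point (between the pads) lies 155 mm ahead of it; z points along the fingers, y is the line along which they close (so a half turn about z gives the same grasp; the last joint's range is limited). The gripper opens to 85 mm and grips with 20 to 120 N. Pads are 22 mm wide; open, the fingers measure 114 mm over their backs; the gripper's body (76 mm by 85 mm) begins 54 mm behind the grasp point. The pads swing forward as they close: fully open they stand 13 mm farther back than shut.
Start: joints at [-1.447, 0.477, 0.022, 1.555, -0.011, 1.109, -0.083], TCP at [0.155, 0.657, 0.405] pointing down, gripper open.
Joint ranges: [-2.96, 2.96], [-0.34, 2.1], [-1.41, 1.46], [0.24, 2.44], [-1.37, 4.51], [0.17, 1.92], [-2.96, 2.96]. Speed limits (rad/s): [2.39, 2.39, 3.14, 3.14, 3.14, 3.14, 3.14].

INTERFACE

Orientations are given as a unit quaternion [w, x, y, z].
In Python, from station import bot gives the robot as it stands. The module is installed in compiled form; this text tells all that it offers.
- The arm moves only by the shell command python3 -m pendant 'ROWS' [FORCE]. ROWS is JSON, a list of rows, each a list of 5 numbers: the finger opening in m, from 0 to 0.0854, then the shift along the tool's x, y, z in m, then the turn about the tool's z in degrees. In form: [[jaw, x, y, z, yaw], ...]. A call has 1 to 12 rows; each row shifts and turns the commanded pose from where the row before left it, along the tool's axes as they then stand; what a row does not reach is not made up. A row lasts 1/12 s, in which the tool goes at most 41.7 mm and 7.16 degrees, less where a joint would pass 70% of its speed; a pose out of reach is approached as far as the arm can. A call with a gripper value outside its range is refused whole. The fingers move at their own pace and stop on an object; FORCE is the grip in N (left out, the last holds). Time passes only in rows, so rows that do not move let the fingers close. It gives the time, the measured TCP pose, the force, the opening and the grip force at its end, in the units of the state.
- bot.get_obs(): the state, without advancing time (a new reading comes with each control period).
- bot.read_camera(name): name is "side" or "top"; returns (picture, depth): 400x640x3 uint8, blue, green, red; 400x640 float32, m along the optical axis (not along the pixel's ray), 0 where there is no reading.
- bot.camera_model(name): a dict with "intrinsics" (3x3 intrinsics, pixels), "dist_coeffs" ([k1, k2, p1, p2, k3] as OpenCV has them; the pictures are not rectified), "R" (3x3) and "t" (3): a world point X has camera coordinates R X + t. Camera axes: x right, y down, z forward; pixel columns grow to the right and rows downward; lengths in m; the calibration is good to about 2 mm. A picture is of the moment at which its call begins. camera_model takes no time and is no camera call.
- bot.hand_in(): hands the job in; it is judged then, once.
Trained networks look in the newest picture that a camera, given by its name, has taken for a name from the list of things; names that differ only in an ending like _2 or _b are one class to them, and where a whole thing is asked for, a point or a joint stands for the part that bears it (a point fixed in the world has none). Each returns a list of dicts, best first, with "score" (0 to 1); they miss things now and then, are a little off and sometimes report something else, mostly with a low value. They report only what shows in the picture. A call takes as long as a camera call. They do not tell look-alikes from the thing itself.
- bot.boxes_of(name, camera): "at" ([column, row] in pixels, amid what is visible of it).
- bot.trace(name, camera): "mask" (400x640 bool, what is visible of it) and "at" ([column, row] in pixels, amid what is visible of it).
- bot.pinpoint(name, camera): "at" ([column, row] in pixels: a listed point, or the origin of a listed thing).
The state is a dict: "t": time; "q": joint angles; "joint_vel": joint speeds; "joint_torque": joint torques, N m; "eef_pos": TCP position; "tool_rot": TCP orientation; "contact_force": force on the tool from outside, world axes, zero at the start; "torque": the same for the moment, N m; "gripper_width": opening from 0.0 (shut) to 1.0 (fully open); "grasp_force": force on a finger pad.
Only numpy, scipy, OpenCV 4.12 (cv2) and the standard library are available. Lean on these libraries where they do the work, as an engineer would, in place of code of your own. Each camera call takes 0.05 s, during which the arm holds its last target. There are 200 camera calls.

## Working session

There is one attempt and no reset: what is moved stays moved. The work goes in short steps, Python scripts to look and compute and a shell command to move; the robot and the scene stay as the last step left them, time stands still between calls to the robot, and variables do not carry over. Pictures are saved under pics/ and viewed, at most 10 in all, crops included, and the job is handed in when it is done.

```bash
mkdir -p pics
cat > h.py <<'E'
import numpy as np, cv2
from station import bot
def cam(n):
    m=bot.camera_model(n); return [np.array(m[k],float) for k in("intrinsics","dist_coeffs","R","t")]
def ray(n,px):
    K,d,R,t=cam(n); u=cv2.undistortPoints(np.array([[px]],float),K,d)[0,0]
    return -R.T@t, R.T@np.array([u[0],u[1],1.])
def atz(n,px,z):
    c,r=ray(n,px); return c+r*(z-c[2])/r[2]
def deproj(n,px,depth):
    c,r=ray(n,px); return c+r*depth
def proj(n,X):
    K,d,R,t=cam(n); return cv2.projectPoints(np.array(X,float).reshape(-1,1,3),cv2.Rodrigues(R)[0],t,K,d)[0][:,0]
def tri(a,pa,b,pb):
    (c1,r1),(c2,r2)=ray(a,pa),ray(b,pb)
    A=np.stack([r1,-r2],1); s=np.linalg.lstsq(A,c2-c1,rcond=None)[0]
    p,q=c1+r1*s[0],c2+r2*s[1]; return (p+q)/2,np.linalg.norm(p-q)
E
python3 - <<'E'
from h import *
np.set_printoptions(precision=3,suppress=True)
o=bot.get_obs(); print(o)
for n in("side","top"):
    im,d=bot.read_camera(n); cv2.imwrite(f"pics/{n}0.png",im); np.save(f"{n}0.npy",d)
    K,_,R,t=cam(n); print(n,-R.T@t,K[0,0],R)
    for nm in("knob_grip","spindle_tip","hob","stand","salt_shaker_mid","pepper_shaker_mid","tin_small_mid"):
        print(nm,[(np.round(r["at"],1).tolist(),round(r["score"],2)) for r in bot.pinpoint(nm,n)])
E
```

```text
{'t': 0.0, 'q': array([-1.447,  0.478,  0.022,  1.556, -0.011,  1.109, -0.083]), 'joint_vel': array([-0.   , -0.001, -0.001,  0.   ,  0.001, -0.001, -0.001]), 'joint_torque': array([  0.001, -59.644,   1.609, -28.12 ,   0.012,   0.009,   0.   ]), 'eef_pos': array([0.155, 0.657, 0.404]), 'tool_rot': array([-0.   ,  0.116,  0.993, -0.001]), 'contact_force': array([-0.443, -0.199,  0.452]), 'torque': array([-0.053,  0.006, -0.032]), 'grasp_force': 0.0, 'gripper_width': 0.9996777257110464}
side [ 0.299 -0.917  0.763] 477.136066776919 [[ 0.976 -0.217  0.005]
 [-0.129 -0.6   -0.79 ]
 [ 0.174  0.77  -0.614]]
knob_grip [([318.9, 313.6], 0.86), ([358.3, 252.9], 0.65), ([346.8, 230.1], 0.63)]
spindle_tip [([304.5, 167.5], 0.51)]
hob [([334.1, 186.8], 0.77)]
stand [([353.8, 279.5], 0.76)]
salt_shaker_mid [([403.6, 248.6], 0.93), ([306.4, 277.4], 0.75)]
pepper_shaker_mid [([309.8, 275.9], 0.61), ([358.4, 281.7], 0.33)]
tin_small_mid []
top [ 0.458 -0.062  1.132] 396.5191867096061 [[ 0.023 -1.    -0.006]
 [-0.999 -0.023 -0.024]
 [ 0.024  0.007 -1.   ]]
knob_grip [([350.0, 185.9], 0.73), ([427.7, 220.5], 0.6), ([393.1, 187.9], 0.49)]
spindle_tip [([272.8, 174.6], 0.64), ([268.6, 202.5], 0.62)]
hob [([272.5, 173.0], 0.75)]
stand [([390.5, 188.2], 0.55)]
salt_shaker_mid []
pepper_shaker_mid [([393.2, 230.9], 0.6)]
tin_small_mid [([210.2, 218.3], 0.61)]
```

View pics/top0.png

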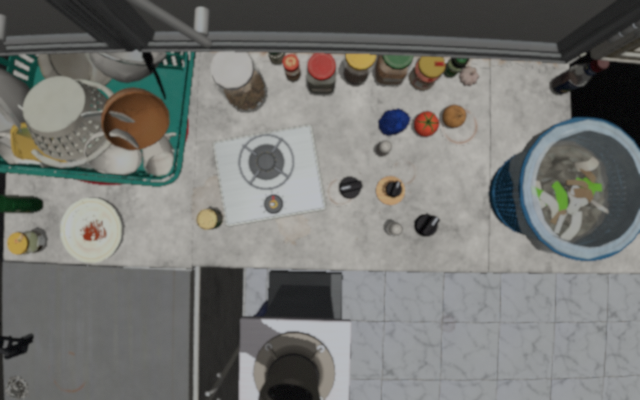

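View pics/side0.png

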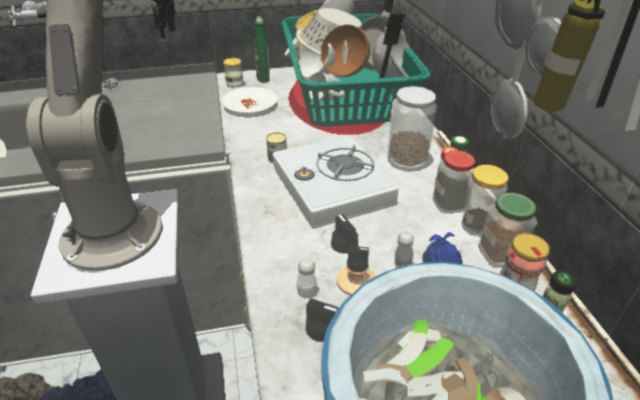

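The top view shows the knob on the stand at (392,188), with look-alikes at (350,187) and (427,224). The spindle is at (273,204) in front of the burner, the shakers at (384,148) and (394,229), and the tin at (208,218). The side view has the stand knob at (358,258) and the spindle at (304,172).

Run:
```python
from h import *
np.set_printoptions(precision=4,suppress=True)
print("knob",tri("top",[393.1,187.9],"side",[358.3,252.9]),"topz",atz("top",[393.1,187.9],.082))
print("spin",tri("top",[268.6,202.5],"side",[304.5,167.5]),tri("top",[272.8,174.6],"side",[304.5,167.5]),atz("top",[272.8,202.5],.088))
print("hob",atz("top",[272.5,173],0),atz("side",[334.1,186.8],0),"stand",atz("top",[390.5,188.2],0),atz("side",[353.8,279.5],0))
t,s=cv2.imread("pics/top0.png"),cv2.imread("pics/side0.png")
R=lambda im,c,r,w,h,W,H:cv2.resize(im[r:r+h,c:c+w],(W,H),interpolation=cv2.INTER_CUBIC)
a=np.vstack([np.hstack([R(t,370,168,40,30,400,300),R(t,253,188,40,30,400,300)]),np.hstack([R(s,338,235,40,30,400,300),R(s,284,155,40,30,400,300)])])
cv2.imwrite("pics/crop1.png",a)
```

```text
knob (array([ 0.5266, -0.2565,  0.0791]), np.float64(0.0012250388039699504)) topz [ 0.527  -0.2562  0.082 ]
spin (array([0.4797, 0.0747, 0.0739]), np.float64(0.002016121688421853)) (array([0.5169, 0.0694, 0.0773]), np.float64(0.07738293314835351)) [0.4806 0.0616 0.088 ]
hob [0.5671 0.0752 0.    ] [0.5581 0.0749 0.    ] stand [ 0.5313 -0.2639  0.    ] [ 0.5206 -0.2555  0.    ]
```

View pics/crop1.png

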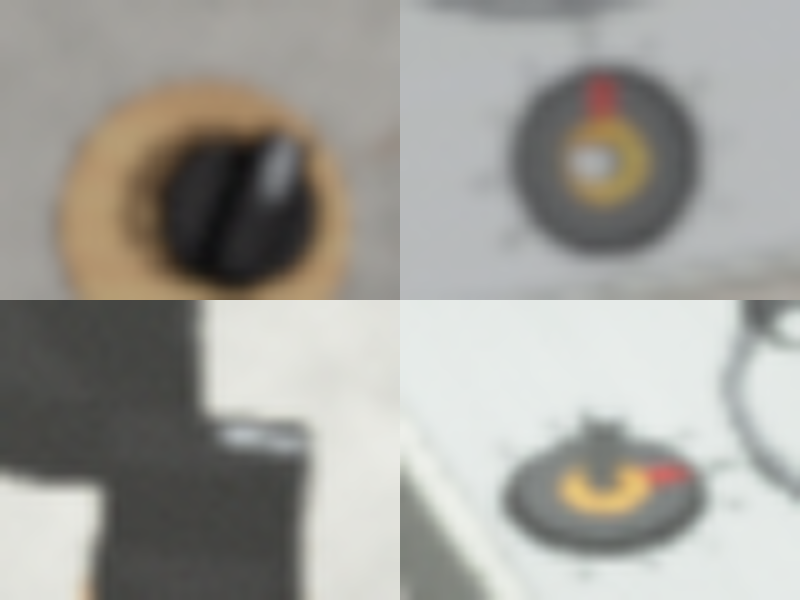

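The crops show the knob's white line running ahead and to the right (about -20°). The spindle's red mark points nearly straight ahead. Next I compute the angles from these pixels.

Run:
```python
from h import *
np.set_printoptions(precision=4,suppress=True)
P=lambda u,v,c,r:[c+(u+.5)/10-.5,r+(v+.5)/10-.5]
def ang(n,a,b,z):
    A,B=atz(n,a,z),atz(n,b,z); d=B-A; return np.degrees(np.arctan2(d[1],d[0])),A,B
print("knob top",ang("top",P(266,197,370,168),P(289,138,370,168),.0965))
print("knob side",ang("side",P(222,132,338,235),P(303,140,338,235),.0965))
print("disc top",ang("top",P(205,160,253,188),P(202,93,253,188),.062))
print("disc side",ang("side",P(205,190,284,155),P(266,172,284,155),.062))
print("tip",atz("top",P(190,160,253,188),.088),atz("side",P(203,125,284,155),.088),tri("top",P(190,160,253,188),"side",P(203,125,284,155)))
bc=P
print("burner",atz("top",[266,162],.0795))
for n in("salt_shaker_mid","pepper_shaker_mid"): print(n)
print(atz("top",[384,148],.09),atz("top",[394,229],.09),"othr knob",atz("top",[350,187],.06))
```

```text
knob top (np.float64(-20.348859808637737), array([ 0.5279, -0.2615,  0.0965]), array([ 0.5436, -0.2673,  0.0965]))
knob side (np.float64(-20.445998444815555), array([ 0.527 , -0.2598,  0.0965]), array([ 0.5422, -0.2655,  0.0965]))
disc top (np.float64(4.062667774461098), array([0.4784, 0.064 , 0.062 ]), array([0.4965, 0.0652, 0.062 ]))
disc side (np.float64(15.265899063125014), array([0.4755, 0.0655, 0.062 ]), array([0.4923, 0.0701, 0.062 ]))
tip [0.4778 0.0649 0.088 ] [0.4738 0.057  0.088 ] (array([0.4767, 0.0659, 0.0817]), np.float64(0.0025042494480514263))
burner [0.5885 0.0838 0.0795]
salt_shaker_mid
pepper_shaker_mid
[ 0.6316 -0.2288  0.09  ] [ 0.4183 -0.2591  0.09  ] othr knob [ 0.5281 -0.1431  0.06  ]
```

```bash
python3 -m pendant '[[0.0854,-0.04,0,0,0],[0.0854,-0.04,0,0,0],[0.0854,-0.04,0,0,0],[0.0854,-0.04,0,0,0],[0.0854,-0.04,0,0,0],[0.06,-0.04,-0.01,0,6],[0.06,-0.03,-0.025,0,6],[0.06,0,-0.04,0,0],[0.06,0,-0.04,0,0],[0.06,0,-0.04,0,0],[0.06,0,-0.04,0,0],[0.06,0,-0.04,0,0]]' 60
```

```text
t: 1.8
eef_pos: [0.3202, 0.3759, 0.4046]
tool_rot: [0.0, 0.219, 0.976, 0.0]
contact_force: [-0.7, 0.4, 0.5]
gripper_width: 0.705
grasp_force: 0.0
```

```bash
python3 -m pendant '[[0.045,-0.035,-0.02,0,-5],[0.045,-0.035,-0.02,0,0],[0.045,-0.035,-0.02,0,0],[0.045,-0.035,-0.02,0,0],[0.045,-0.035,-0.02,0,0],[0.045,-0.02,-0.036,0,0],[0.045,-0.02,-0.036,0,0],[0.045,-0.02,-0.036,0,0],[0.045,-0.02,-0.036,0,0],[0.045,-0.02,-0.036,0,0],[0.045,-0.02,-0.036,0,0],[0.045,-0.02,-0.036,0,0]]'
cat > to.py <<'E'
import sys
from h import *
from scipy.spatial.transform import Rotation as Ro
X=np.array([float(a) for a in sys.argv[1:4]]); yaw=float(sys.argv[4])  # want tool x = -(knob x at yaw)
o=bot.get_obs(); w=o["tool_rot"]; M=Ro.from_quat([w[1],w[2],w[3],w[0]]).as_matrix()
cur=np.degrees(np.arctan2(-M[1,0],-M[0,0]))
print("pos",o["eef_pos"].round(4),"F",o["contact_force"].round(1),"shift now-frame",(M.T@(X-o["eef_pos"])).round(4),"yaw now",cur.round(2),"turn",round(cur-yaw,2),"tilt",M[:2,2].round(4))
a=np.radians(yaw);T=np.array([[-np.cos(a),np.sin(-a)*-1,0],[-np.sin(a),np.cos(a),0],[0,0,-1]]).reshape(3,3)
T[:,0]=[-np.cos(a),-np.sin(a),0];T[:,1]=np.cross([0,0,-1],T[:,0]);T[:,2]=[0,0,-1]
print("shift after turn",(T.T@(X-o["eef_pos"])).round(4))
E
python3 to.py .526 -.258 .32 -20.4
```

```text
t: 2.8
eef_pos: [0.4915, -0.0658, 0.4051]
tool_rot: [0.0, 0.176, 0.984, 0.0]
contact_force: [1.2, -0.1, -0.1]
gripper_width: 0.529
grasp_force: 0.0
pos [ 0.4915 -0.0658  0.4051] F [ 1.2 -0.1 -0.1] shift now-frame [-0.0989 -0.1684  0.0851] yaw now -20.27 turn 0.13 tilt [0.0011 0.0004]
shift after turn [-0.0993 -0.1681  0.0851]
```

```bash
python3 -m pendant '[[0.045,-0.019,-0.033,0.01,0],[0.045,-0.02,-0.034,0.01,0],[0.045,-0.02,-0.034,0.01,0],[0.045,-0.02,-0.034,0.01,0],[0.045,-0.02,-0.033,0.01,0],[0.045,0,0,0.03,0],[0.045,0,0,0,0],[0.045,0,0,0,0]]'
python3 - <<'E'
from h import *
im,d=bot.read_camera("side"); o=bot.get_obs(); print(o["eef_pos"])
p=proj("side",[o["eef_pos"]-[0,0,.173]])[0]; print("tip px",p, bot.pinpoint("knob_grip","side"))
cv2.imwrite("pics/s1.png",cv2.resize(im[190:310,280:440],(800,600),interpolation=cv2.INTER_CUBIC))
E
python3 to.py .526 -.258 .245 -20.4
```

```text
t: 3.47
eef_pos: [0.5258, -0.2556, 0.3236]
tool_rot: [-0.002, 0.176, 0.984, 0.0]
contact_force: [-0.5, 0.2, 0.7]
gripper_width: 0.526
grasp_force: 0.0
[ 0.52645383 -0.25514245  0.32488686]
tip px [360.35920396 225.49434215] [{'at': [345.2, 230.3], 'score': 0.68}, {'at': [359.7, 251.8], 'score': 0.67}, {'at': [322.5, 313.1], 'score': 0.63}]
pos [ 0.5268 -0.2549  0.3257] F [-0.5  0.2 -0.6] shift now-frame [-0.0002 -0.0032  0.0807] yaw now -20.2 turn 0.2 tilt [0.001  0.0002]
shift after turn [-0.0003 -0.0032  0.0807]
```

View pics/s1.png

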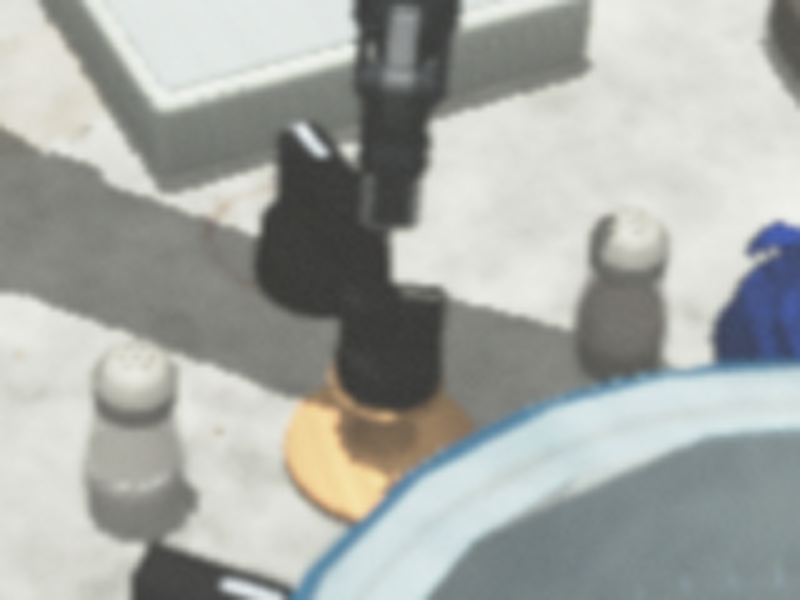

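The side view shows the gripper centred over the stand knob, with the fingers at crop (390,200) and the knob at (390,330). The neighbouring knob is clear, so I descend.

```bash
python3 -m pendant '[[0.045,0,-0.002,0.03,0],[0.045,0,0,0.03,0],[0.045,0,0,0.014,0],[0.045,0,0,0.005,0],[0.045,0,0,0,0],[0.045,0,0,0,0],[0.005,0,0,0,0],[0.005,0,0,0,0],[0.005,0,0,0,0],[0.005,0,0,0,0],[0.005,0,0,0,0],[0.005,0,0,0,0]]' 60; python3 to.py .526 -.258 .245 -20.4
```

```text
t: 4.57
eef_pos: [0.5262, -0.2578, 0.2472]
tool_rot: [0.001, 0.176, 0.984, 0.0]
contact_force: [-1.0, 1.7, 7.0]
gripper_width: 0.175
grasp_force: 58.8
pos [ 0.5262 -0.2578  0.2472] F [-1.   1.7  7. ] shift now-frame [ 0.0001 -0.0002  0.0022] yaw now -20.29 turn 0.11 tilt [ 0.0024 -0.0004]
shift after turn [ 0.0001 -0.0002  0.0022]
```

```bash
python3 -m pendant '[[0.005,0,0,0,0],[0.005,0,0,-0.01,0],[0.005,0,0,-0.01,0],[0.005,0,0,-0.02,0],[0.005,0,0,-0.03,0],[0.005,0,0,-0.03,0],[0.005,0,0,0,0],[0.005,0,0,0,0]]' 100
python3 - <<'E'
from h import *
ims,_=bot.read_camera("side"); o=bot.get_obs(); print(o["eef_pos"],o["gripper_width"],o["contact_force"])
im=cv2.resize(ims[170:290,280:440],(640,480),interpolation=cv2.INTER_CUBIC)
t,s=cv2.imread("pics/top0.png"),cv2.imread("pics/side0.png")
cv2.imwrite("pics/s2.png",im)
# red mark centroid + disc ellipse, averaged over frames
for n,im0,(c,r,w,h) in(("top",t,(258,190,30,26)),("side",s,(284,155,40,30))):
    acc=[im0]
    a=np.mean([x.astype(float) for x in acc],0)[r:r+h,c:c+w]
    red=np.clip(a[...,2]-a[...,1]-25,0,None)*(np.abs(a[...,1]-a[...,0])<25)
    v,u=np.mgrid[r:r+h,c:c+w]; m=[(red*u).sum()/red.sum(),(red*v).sum()/red.sum()]
    g=a.max(2); lab=(g<130).astype(np.uint8); 
    cn=max(cv2.findContours(cv2.resize(lab,None,fx=8,fy=8,interpolation=cv2.INTER_LINEAR),cv2.RETR_EXTERNAL,cv2.CHAIN_APPROX_NONE)[0],key=cv2.contourArea)
    e=cv2.fitEllipse(cn); ce=[c+(e[0][0]+.5)/8-.5,r+(e[0][1]+.5)/8-.5]
    A,B=atz(n,ce,.0615),atz(n,m,.0615); d=(B-A); print(n,ce,m,A,B,np.linalg.norm(d),np.degrees(np.arctan2(d[1],d[0])))
E
```

```text
t: 5.23
eef_pos: [0.5258, -0.258, 0.3483]
tool_rot: [0.002, 0.176, 0.984, -0.0]
contact_force: [-0.1, -0.5, -1.9]
gripper_width: 0.164
grasp_force: 97.8
[ 0.52539062 -0.25750009  0.34670176] 0.16228658883142424 [-1.15154496  0.56488885 -1.22981543]
top [273.0748538970947, 203.7340793609619] [np.float64(272.784126984127), np.float64(197.4952380952381)] [0.4778927  0.06393673 0.0615    ] [0.49475747 0.06516514 0.0615    ] 0.01690944812844852 4.165991474388435
side [304.0468101501465, 174.27297019958496] [np.float64(310.07971014492756), np.float64(172.018115942029)] [0.47502871 0.06307471 0.0615    ] [0.49205544 0.06967152 0.0615    ] 0.018259999539387103 21.178298116176663
```

View pics/s2.png

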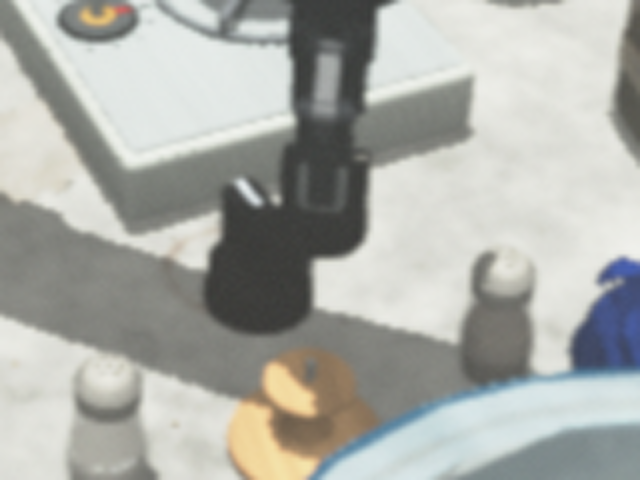

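The knob is off: it hangs in the gripper at crop (325,200), and the bare pin shows at (310,365). The spindle angle comes to about 4° from the top view and 8–15° from the side view. I'll start at 6° and carry the knob over at height.

```bash
python3 -m pendant '[[0.005,0,0,0,-6.6],[0.005,0,0,0,-6.6],[0.005,0,0,0,-6.6],[0.005,0,0,0,-6.5],[0.005,0.002,0.025,0,0],[0.005,0.002,0.035,0,0],[0.005,0.002,0.04,0,0],[0.005,0.002,0.04,0,0],[0.005,0.002,0.04,0,0],[0.005,0.002,0.04,0,0],[0.005,0.002,0.04,0,0],[0.005,0.001,0.04,0,0]]'
python3 -m pendant '[[0.005,0,0.02,0,0],[0.005,0,0.005,0.01,0],[0.005,0,0,0.015,0],[0.005,0,0,0.015,0],[0.005,0,0,0.005,0],[0.005,0,0,0,0],[0.005,0,0,0,0],[0.005,0,0,0,0]]' >/dev/null
python3 to.py .477 .064 .3 6
python3 - <<'E'
from h import *
for n,(c,r) in(("side",(264,125)),("top",(233,174))):
    im,_=bot.read_camera(n); cv2.imwrite(f"pics/{n}3full.png",im)
    cv2.imwrite(f"pics/{n}3.png",cv2.resize(im[r:r+60,c:c+80],(800,600),interpolation=cv2.INTER_CUBIC))
    for nm in("knob_grip","knob_bore","spindle_tip"): print(n,nm,[(np.round(x["at"],1),round(x["score"],2)) for x in bot.pinpoint(nm,n)])
e=bot.get_obs()["eef_pos"]
print("skirt bottom/top proj",proj("side",[e-[0,0,.197],e-[0,0,.178]]))
E
```

```text
t: 6.28
eef_pos: [0.4777, 0.0409, 0.3448]
tool_rot: [-0.001, -0.052, 0.999, -0.0]
contact_force: [1.1, 0.6, -0.0]
gripper_width: 0.163
grasp_force: 97.9
pos [0.4769 0.0636 0.301 ] F [ 0.4 -0.2 -1. ] shift now-frame [-0.0002  0.0004  0.001 ] yaw now 5.96 turn -0.04 tilt [ 0.0003 -0.0001]
shift after turn [-0.0002  0.0004  0.001 ]
side knob_grip [(array([347.5, 229.2]), 0.9), (array([320. , 314.3]), 0.86), (array([305.2, 144.5]), 0.65), (array([307.4, 277.9]), 0.27)]
side knob_bore [(array([343.5, 237.8]), 0.75), (array([301.8, 155.5]), 0.74), (array([321.2, 318.3]), 0.6)]
side spindle_tip [(array([305.3, 165.1]), 0.54)]
top knob_grip [(array([348.8, 188.3]), 0.78), (array([428.6, 224. ]), 0.7)]
top knob_bore [(array([428.8, 226.6]), 0.86), (array([351.3, 187.4]), 0.85)]
top spindle_tip []
skirt bottom/top proj [[304.31224954 160.06297742]
 [304.18422594 153.64118715]]
```

View pics/side3.png

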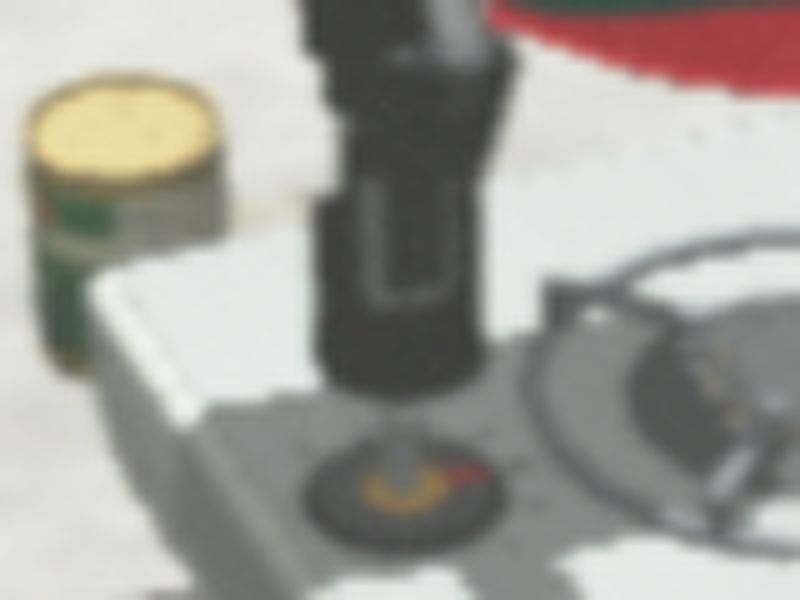

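The side crop shows the knob skirt centred at column ~401 and the spindle at ~403, so they are aligned in that direction. Now I descend carefully.

```bash
python3 -m pendant '[[0.005,0,0,0.008,0],[0.005,0,0,0.005,0],[0.005,0,0,0.002,0],[0.005,0,0,0,0],[0.005,0,0,0,0]]' 
python3 -m pendant '[[0.005,0,0,0.002,0],[0.005,0,0,0.002,0],[0.005,0,0,0,0],[0.005,0,0,0,0]]' 
python3 to.py .477 .064 .268 6; python3 -c "from station import bot;print(bot.get_obs()['torque'])"
```

```text
t: 7.77
eef_pos: [0.4765, 0.0641, 0.2853]
tool_rot: [-0.0, -0.052, 0.999, -0.0]
contact_force: [-0.4, -0.6, -1.1]
gripper_width: 0.16
grasp_force: 97.9
t: 8.1
eef_pos: [0.4767, 0.0641, 0.2817]
tool_rot: [0.0, -0.052, 0.999, 0.0]
contact_force: [0.5, 0.3, -1.3]
gripper_width: 0.167
grasp_force: 97.9
pos [0.4767 0.0641 0.2817] F [ 0.5  0.3 -1.3] shift now-frame [-0.0003 -0.0002  0.0137] yaw now 6.02 turn 0.02 tilt [0.0003 0.0001]
shift after turn [-0.0003 -0.0001  0.0137]
[ 0.00926322 -0.18098015  0.01415308]
```

```bash
for i in 1 ; do python3 -m pendant '[[0.005,0,0,0.0015,0],[0.005,0,0,0.0015,0],[0.005,0,0,0,0],[0.005,0,0,0,0]]'; done
python3 -c "from station import bot;print(bot.get_obs()['torque'])"
```

```text
t: 8.43
eef_pos: [0.4767, 0.0641, 0.2787]
tool_rot: [0.0, -0.052, 0.999, 0.0]
contact_force: [0.4, -0.2, -0.9]
gripper_width: 0.166
grasp_force: 97.9
[ 0.09119331 -0.32351346 -0.0399378 ]
```

```bash
python3 -m pendant '[[0.005,0,0,0.0015,0],[0.005,0,0,0.0015,0],[0.005,0,0,0,0],[0.005,0,0,0,0]]'; python3 -m pendant '[[0.005,0,0,0.0015,0],[0.005,0,0,0.0015,0],[0.005,0,0,0,0],[0.005,0,0,0,0]]'
python3 -c "from station import bot;print(bot.get_obs()['torque'])"
```

```text
t: 8.77
eef_pos: [0.4767, 0.0641, 0.2756]
tool_rot: [0.0, -0.052, 0.999, 0.0]
contact_force: [1.1, 0.9, -2.3]
gripper_width: 0.166
grasp_force: 97.9
t: 9.1
eef_pos: [0.4767, 0.0641, 0.2726]
tool_rot: [0.0, -0.052, 0.999, -0.0]
contact_force: [1.8, 0.9, -1.9]
gripper_width: 0.167
grasp_force: 97.8
[ 0.07555876 -0.54473047 -0.00425173]
```

```bash
python3 -m pendant '[[0.005,0,0,0.001,0],[0.005,0,0,0.001,0],[0.005,0,0,0,0],[0.005,0,0,0,0]]'; python3 -m pendant '[[0.005,0,0,0.001,0],[0.005,0,0,0.001,0],[0.005,0,0,0,0],[0.005,0,0,0,0]]';python3 -m pendant '[[0.005,0,0,0.001,0],[0.005,0,0,0.001,0],[0.005,0,0,0,0],[0.005,0,0,0,0]]'
python3 -c "from station import bot;print(bot.get_obs()['torque'])"
```

```text
t: 9.43
eef_pos: [0.4767, 0.0641, 0.2707]
tool_rot: [0.0, -0.052, 0.999, 0.0]
contact_force: [2.1, 0.3, -0.9]
gripper_width: 0.166
grasp_force: 97.9
t: 9.77
eef_pos: [0.4767, 0.0641, 0.269]
tool_rot: [0.0, -0.052, 0.999, 0.0]
contact_force: [0.3, -0.2, 4.4]
gripper_width: 0.168
grasp_force: 98.4
t: 10.1
eef_pos: [0.4767, 0.0641, 0.2671]
tool_rot: [0.0, -0.052, 0.999, 0.0]
contact_force: [0.5, -0.6, 6.9]
gripper_width: 0.167
grasp_force: 98.6
[ 0.02054695 -0.08054283  0.01581599]
```

Contact came at TCP 0.269, exactly where the knob should be home, and the spring is now pushing back. I press on to the stop.

```bash
python3 -m pendant '[[0.005,0,0,0.001,0],[0.005,0,0,0.001,0],[0.005,0,0,0,0],[0.005,0,0,0,0]]'; python3 -m pendant '[[0.005,0,0,0.001,0],[0.005,0,0,0.0005,0],[0.005,0,0,0,0],[0.005,0,0,0,0]]'; python3 -m pendant '[[0.005,0,0,0.0005,0],[0.005,0,0,0.0005,0],[0.005,0,0,0,0],[0.005,0,0,0,0]]'
```

```text
t: 10.43
eef_pos: [0.4768, 0.0641, 0.2652]
tool_rot: [0.0, -0.052, 0.999, 0.0]
contact_force: [-1.0, 0.4, 9.0]
gripper_width: 0.163
grasp_force: 98.9
t: 10.77
eef_pos: [0.4768, 0.0641, 0.2639]
tool_rot: [0.0, -0.052, 0.999, 0.0]
contact_force: [-0.4, 0.3, 9.7]
gripper_width: 0.17
grasp_force: 99.6
t: 11.1
eef_pos: [0.4769, 0.064, 0.2636]
tool_rot: [0.0, -0.052, 0.999, 0.0]
contact_force: [-3.1, -0.7, 20.4]
gripper_width: 0.164
grasp_force: 101.1
```

The force jumped to 20 N at 0.2636, so the stop is reached. I'll take one check before handing in.

```bash
python3 -m pendant '[[0.005,0,0,0.0002,0],[0.005,0,0,0,0],[0.005,0,0,0,0],[0.005,0,0,0,0],[0.005,0,0,0,0],[0.005,0,0,0,0]]'
python3 -c "
from h import *
im,_=bot.read_camera('side'); cv2.imwrite('pics/fin.png',cv2.resize(im[110:200,254:374],(800,600),interpolation=cv2.INTER_CUBIC))"
```

```text
t: 11.6
eef_pos: [0.4769, 0.064, 0.2636]
tool_rot: [0.0, -0.052, 0.999, 0.0]
contact_force: [-4.2, -0.1, 22.5]
gripper_width: 0.165
grasp_force: 101.1
```

View pics/fin.png

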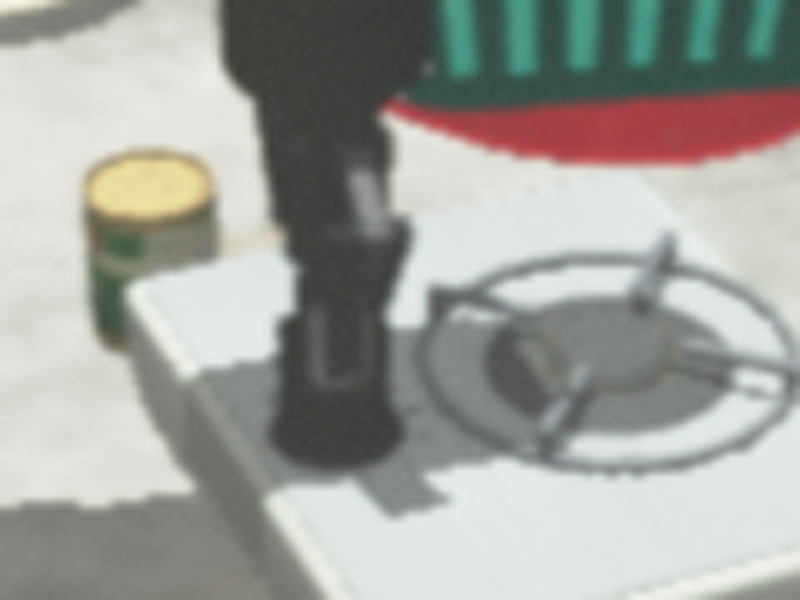

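The knob sits on the disc at crop (335,420), pressed down and gripped. The pan support and tin are untouched.

```bash
python3 -c "
from station import bot
print(bot.hand_in())"
```

```text
the job is handed in; nothing more can be done
None
```

The knob is fully home on the spindle and pressed to its stop at about 22 N, still gripped; the job was handed in at about 11.7 s without touching the shakers or the tin, and no verdict was returned.

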